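Hang the louvred climate sensor on its screw

ROBOT

A 6-joint arm with a two-finger parallel gripper is mounted at the origin on the work surface. World frame = base frame: x ahead of the robot, y to its left, z up, the work surface at z = 0. Lengths are in m, angles in rad, forces in N, time in s.
With the tool pointing down it reaches from about 0.375 to 0.9 m from the base axis. Payload 3.1 kg.
Tool frame: the origin (TCP) lies at the very end of the fingers, on their centre line; the grasp point (between the pads) lies 19 mm behind it (hold_point_z is the distance from the TCP to the grasp point, in m); z points along the fingers, x is the direction in which the jaws open and shut, and the axes are right-handed (so a half turn about z gives the same grasp; the last joint's range is limited). The gripper opens to 87 mm and grips with 3 to 60 N. Pads are 19 mm wide; open, the fingers measure 117 mm over their backs; the gripper's body (75 mm by 190 mm) begins 51 mm behind the grasp point.
Start: joints at [1.05, 0.527, 1.433, -0, 1.181, -0.178], TCP at [0.209, 0.589, 0.223] pointing down, gripper open.
Joint ranges: [-3.08, 3.08], [-0.75, 2.2], [0.22, 2.44], [-1.43, 4.57], [0, 2.65], [-2.85, 2.85]. Speed limits (rad/s): [2.79, 2.79, 3.14, 3.14, 3.14, 3.14].

INTERFACE

Orientations are given as a unit quaternion [x, y, z, w].
In Python, from rig import * gives the robot as it stands.
- The arm moves only by the tool carry_out, never from a script. Its argument "deltas" is a list of rows, each a list of 7 numbers: the closure, from -1 (fully open) to 1 (shut), then the shift along the tool's x, y, z in units of 25 mm (1.0 is 25 mm), then the turn, a rotation vector about the tool's x, y, z in degrees. In form: [[jaw, x, y, z, rx, ry, rz], ...]. A call has 1 to 8 rows; each row is the pose to reach, as a shift and turn from the pose commanded when the call began, along the tool's axes at that moment; what a row does not reach only later rows make up. A row lasts 1/10 s, in which the tool goes at most 50 mm and 8.59 degrees, less where a joint would pass 70% of its speed; a pose out of reach is approached as far as the arm can. A call with a gripper value outside its range is refused whole. The fingers move at their own pace and stop on an object; "force" is the grip in N (left out, the last holds). Time passes only in rows, so rows that repeat a pose let the fingers close. It gives the time, the measured TCP pose, the force and the opening at its end, in the units of the state.
- get_obs(): the state, without advancing time (a new reading comes with each control period).
- camera(name): name is "scene" or "top"; returns (picture, depth): 480x640x3 uint8, red, green, blue; 480x640 float32, m along the optical axis (not along the pixel's ray), 0 where there is no reading.
- camera_info(name): a dict with "mtx" (3x3 intrinsics, pixels), "origin" and "rotation" of the camera in the world. Camera axes: x right, y down, z forward; pixel columns grow to the right and rows downward; lengths in m; the calibration is good to about 2 mm. A picture is of the moment at which its call begins. camera_info takes no time and is no camera call.
- hand_in(): hands the job in, once; it reports no verdict.
Trained networks look in the newest picture that a camera, given by its name, has taken for a name from the list of things; names that differ only in an ending like _2 or _b are one class to them, and where a whole thing is asked for, a point or a joint stands for the part that bears it (a point fixed in the world has none). Each returns a list of dicts, best first, with "score" (0 to 1); they miss things now and then, are a little off and sometimes report something else, mostly with a low value. They report only what shows in the picture. A call takes as long as a camera call. They do not tell look-alikes from the thing itself.
- spot_in(camera, target): "pixel" ([row, column] in pixels, amid what is visible of it).
The state is a dict: "time": time; "q": joint angles; "joint_velocities": joint speeds; "joint_torque": joint torques, N m; "position": TCP position; "tool_rot": TCP orientation; "ft_force": force on the tool from outside, world axes, zero at the start; "moment": the same for the moment, N m; "grip_width": finger opening in m.
Only numpy, scipy, OpenCV 4.12 (cv2) and the standard library are available. Lean on these libraries where they do the work, as an engineer would, in place of code of your own. Each camera call takes 0.05 s, during which the arm holds its last target.

TASK

Hang the louvred climate sensor on the big-headed screw of the wooden board: take it by its grip tab, pass the keyhole in its back plate over the screw head, then slide it down until the screw sits at the top end of the narrow slot, and only then let go so that it hangs there upright. Leave the box-shaped logger, which has the same plate, standing where it is.

Things in the scene. Friction and masses are not known exactly. Their poses are not given: they have to be found in the camera images.
- sensor_grip (a point): Centre of the 12 mm thick, 50 wide, 40 high grip tab on top of the sensor: a loose 190 mm high, 250 g unit standing on the bench, a round white louvre stack (64 mm across, 62 high) in front of a steel keyhole plate (80 wide, 6 thick). Point: 170 mm above its underside, mid-thickness of plate and tab. z up, y along the plate's width, x square to the plate towards the stack (stack axis at x +42 mm).
- sensor_seat (a point): Point on the plate's middle line and mid-thickness, 48 mm below sensor_grip, same axes: the screw's axis lies here when the sensor hangs. The slot (14 mm wide) ends 4 mm above it; below, the slot opens as a funnel into the wide hole, 44 mm across, centred 33 mm below this point.
- screw (a point): Steel screw on a fixed upright board (120 wide, 30 thick, 185 mm high). Point: mid-shank on its axis, 170 mm above the bench. x along the screw towards its head, away from the robot; z up. Shank 8 mm thick, from the board's face (x -12 mm) to the head (x +12; 24 mm across, 6 thick). The plate hangs between board and head, its x along this x; it may lean till its foot meets the board.
- logger_grip (a point): Grip tab centre of the logger, a bystander to leave alone: a loose unit with the same plate, tab, sizes and axes as the sensor, but a square white box (50 x 60 x 60 mm) for a body. Sensor and logger stand on opposite sides of the board, either way round.
There are look-alikes about, which are no part of the job. What is shaped like the part that bears sensor_grip but pink is not meant.

How it is judged:
By the outcome, as a careful person would: the job done as asked, in the order asked, and still so for the second after the job is handed in, with the robot touching nothing.
It also fails if it takes over 48 s, if anything falls off the work surface, if the arm or the gripper's body presses on something with over 40 N, if the wrist force passes 120 N, or if a joint passes its speed limit or range.

## Working session

There is one attempt and no reset: what is moved stays moved. The work goes in short steps, Python scripts to look and compute and a tool call to move; the robot and the scene stay as the last step left them, time stands still between calls to the robot, and variables do not carry over. Pictures are saved under pics/ and viewed, and the job is handed in when it is done.

Besides the shell and the picture viewer there is one more tool, called after "Request:" by a JSON object that holds its "fn" and its "kwargs", one argument or row to a line. carry_out: Moves the arm, as the interface text tells. Its arguments: {"type":"object","properties":{"deltas":{"type":"array"},"force":{"type":"number"}},"required":["deltas"]}

```bash
ls; mkdir -p pics; python3 - <<'E'
from rig import *
import cv2,numpy as np
o=get_obs()
print({k:np.round(v,3) for k,v in o.items()})
for c in ["scene","top"]:
    p,d=camera(c); cv2.imwrite(f"pics/{c}0.png",p[:,:,::-1]); np.savez(f"pics/{c}0.npz",p=p,d=d)
    i=camera_info(c); print(c,{k:np.round(v,3).tolist() for k,v in i.items()})
    for t in ["sensor_grip","sensor_seat","screw","logger_grip"]:
        print(t,[(np.round(r["pixel"],0).tolist(),round(r["score"],2)) for r in spot_in(c,t)])
E
```

```text
pics
{'time': np.float64(0.0), 'q': array([ 1.051,  0.528,  1.434, -0.   ,  1.181, -0.178]), 'joint_velocities': array([-0.001, -0.   , -0.002,  0.001,  0.001, -0.001]), 'joint_torque': array([-2.0000e-03, -4.4005e+01, -1.7659e+01,  6.3000e-02,  5.8000e-02,
       -0.0000e+00]), 'position': array([0.209, 0.588, 0.222]), 'tool_rot': array([ 0.817,  0.577, -0.001,  0.   ]), 'ft_force': array([ 0.341, -0.846,  0.11 ]), 'moment': array([-0.007, -0.004, -0.002]), 'grip_width': np.float64(0.087)}
scene {'mtx': [[620.743, 0.0, 311.627], [0.0, 620.743, 243.913], [0.0, 0.0, 1.0]], 'origin': [1.293, -0.636, 0.985], 'rotation': [0.813, 0.413, -0.187, -0.365]}
sensor_grip [([310.0, 250.0], 0.82), ([361.0, 152.0], 0.75)]
sensor_seat [([313.0, 250.0], 0.87), ([362.0, 150.0], 0.67)]
screw [([233.0, 340.0], 0.72)]
logger_grip [([224.0, 434.0], 0.87)]
top {'mtx': [[531.093, 0.0, 319.233], [0.0, 531.093, 239.624], [0.0, 0.0, 1.0]], 'origin': [0.292, -0.101, 1.32], 'rotation': [-0.694, 0.713, -0.063, 0.077]}
sensor_grip [([235.0, 389.0], 0.83), ([234.0, 476.0], 0.59)]
sensor_seat [([234.0, 478.0], 0.78), ([233.0, 388.0], 0.63)]
screw [([271.0, 274.0], 0.62)]
logger_grip [([236.0, 190.0], 0.69)]
```

View pics/scene0.png

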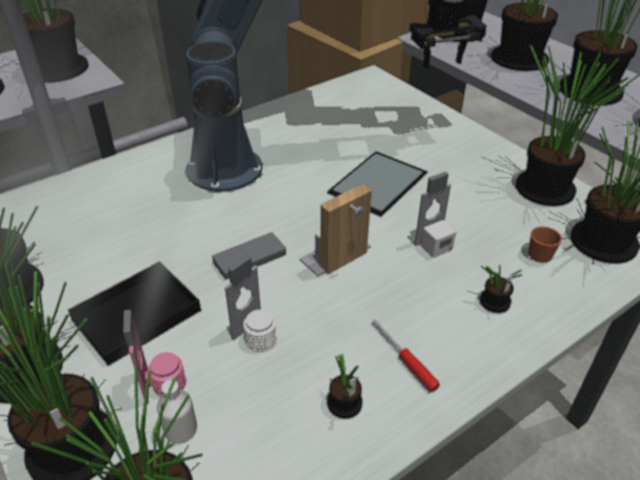

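View pics/top0.png

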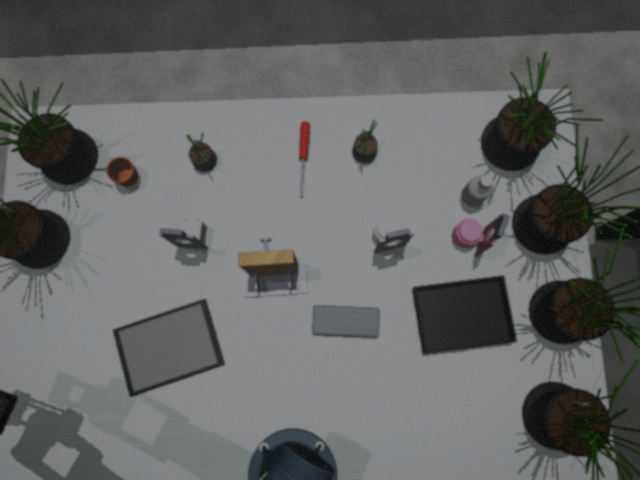

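The scene view shows the white louvred sensor with its grey plate at about row 300, col 245. The pink look-alike is at (361,150), the logger box at (220,435) and the board with the screw at (210,357). In the top view the sensor is at (240,393), pink at (235,478), the logger at (236,190) and the screw at (240,266).

Candidates for sensor_grip are scene (265,242), white, and (325,130), pink. I choose the white one. I'll check it in a crop and measure.

```bash
cat > h.py <<'E'
import numpy as np,cv2
from scipy.spatial.transform import Rotation as R
from rig import *
def cloud(c,d):
    i=camera_info(c);K=np.array(i["mtx"]);r=np.array(i["rotation"])
    M=R.from_quat(r).as_matrix() if r.size==4 else r
    v,u=np.mgrid[:480,:640]
    P=np.stack([(u-K[0,2])/K[0,0]*d,(v-K[1,2])/K[1,1]*d,d],-1)
    return P@M.T+np.array(i["origin"])
def proj(c,X):
    i=camera_info(c);K=np.array(i["mtx"]);M=R.from_quat(i["rotation"]).as_matrix()
    p=(np.atleast_2d(X)-i["origin"])@M; p=p@K.T
    return p[:,1::-1]/p[:,2:]  # row,col
E
python3 - <<'E'
from h import *
for c in ["scene","top"]:
    z=np.load(f"pics/{c}0.npz");p,d=z["p"],z["d"];P=cloud(c,d)
    np.save(f"pics/{c}P.npy",P)
    ok=d>0
    for name,(r0,r1,c0,c1) in (dict(sensor=(250,360,215,285),board=(180,280,300,385),logger=(165,260,405,460)) if c=="scene" else dict(sensor=(220,270,365,420),board=(230,300,230,310),logger=(210,265,155,215))).items():
        Q=P[r0:r1,c0:c1][ok[r0:r1,c0:c1]]
        print(c,name)
        for lo,hi in [(-.01,.01),(.05,.07),(.07,.1),(.1,.13),(.13,.155),(.155,.18),(.18,.2)]:
            S=Q[(Q[:,2]>lo)&(Q[:,2]<hi)]
            if len(S)>3: print(lo,hi,len(S),np.round(np.median(S,0),3),np.round(S.min(0),3),np.round(S.max(0),3))
z=np.load("pics/scene0.npz")["p"][:,:,::-1]
a=cv2.resize(z[240:370,110:290],None,fx=4,fy=4,interpolation=cv2.INTER_CUBIC)
cv2.imwrite("pics/crop1.png",a)
b=cv2.resize(z[160:290,290:470],None,fx=4,fy=4,interpolation=cv2.INTER_CUBIC)
cv2.imwrite("pics/crop2.png",b)
E
```

```text
scene sensor
-0.01 0.01 4017 [ 0.496 -0.223  0.002] [ 0.278 -0.342 -0.005] [ 0.641 -0.062  0.01 ]
0.05 0.07 888 [ 0.567 -0.247  0.062] [ 0.522 -0.291  0.05 ] [ 0.603 -0.211  0.07 ]
0.07 0.1 219 [ 0.529 -0.248  0.08 ] [ 0.52  -0.291  0.07 ] [ 0.54 -0.21  0.1 ]
0.1 0.13 293 [ 0.533 -0.26   0.117] [ 0.52  -0.292  0.1  ] [ 0.542 -0.209  0.13 ]
0.13 0.155 316 [ 0.532 -0.253  0.142] [ 0.52  -0.291  0.13 ] [ 0.542 -0.209  0.155]
0.155 0.18 233 [ 0.534 -0.256  0.167] [ 0.525 -0.291  0.155] [ 0.542 -0.224  0.18 ]
0.18 0.2 215 [ 0.532 -0.253  0.19 ] [ 0.519 -0.277  0.18 ] [ 0.542 -0.226  0.196]
scene board
-0.01 0.01 4245 [0.436 0.079 0.003] [ 0.167 -0.078 -0.005] [0.587 0.321 0.01 ]
0.05 0.07 346 [0.498 0.015 0.06 ] [ 0.429 -0.023  0.05 ] [0.506 0.099 0.07 ]
0.07 0.1 494 [0.498 0.025 0.085] [ 0.44  -0.024  0.07 ] [0.504 0.1   0.1  ]
0.1 0.13 496 [0.499 0.024 0.115] [ 0.472 -0.023  0.1  ] [0.505 0.101 0.13 ]
0.13 0.155 383 [0.499 0.014 0.142] [ 0.471 -0.024  0.13 ] [0.504 0.1   0.155]
0.155 0.18 526 [0.499 0.031 0.169] [ 0.469 -0.024  0.155] [0.533 0.1   0.18 ]
0.18 0.2 604 [0.488 0.036 0.186]
[... 1546 characters left out ...]
.497 0.094 0.155]
0.155 0.18 170 [0.471 0.035 0.172] [ 0.467 -0.024  0.155] [0.529 0.094 0.18 ]
0.18 0.2 765 [0.484 0.036 0.185] [ 0.466 -0.024  0.18 ] [0.527 0.095 0.192]
top logger
-0.01 0.01 2295 [0.557 0.272 0.   ] [ 0.501  0.189 -0.01 ] [0.648 0.345 0.01 ]
0.05 0.07 423 [0.582 0.235 0.06 ] [0.539 0.203 0.05 ] [0.607 0.282 0.07 ]
0.07 0.1 62 [0.548 0.257 0.079] [0.54  0.204 0.07 ] [0.552 0.283 0.1  ]
0.1 0.13 72 [0.544 0.231 0.116] [0.54  0.203 0.1  ] [0.549 0.283 0.13 ]
0.13 0.155 62 [0.543 0.22  0.149] [0.54  0.204 0.13 ] [0.553 0.284 0.155]
0.155 0.18 61 [0.542 0.232 0.167] [0.538 0.21  0.155] [0.55  0.269 0.18 ]
0.18 0.2 138 [0.546 0.244 0.189] [0.538 0.218 0.181] [0.555 0.269 0.195]
```

View pics/crop1.png

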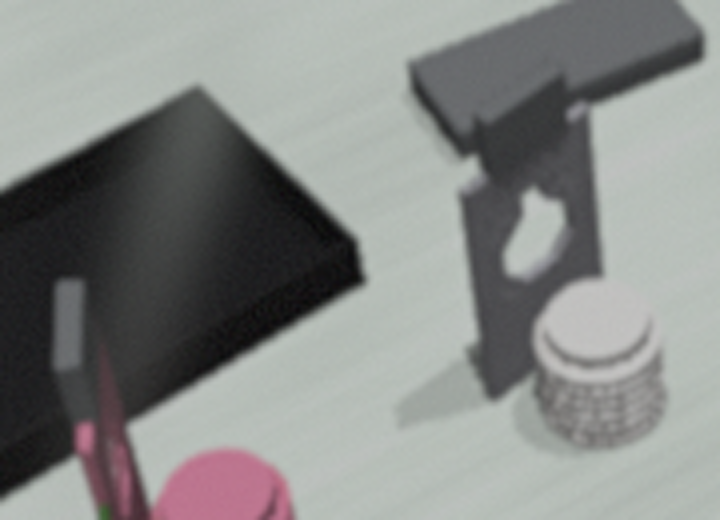

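View pics/crop2.png

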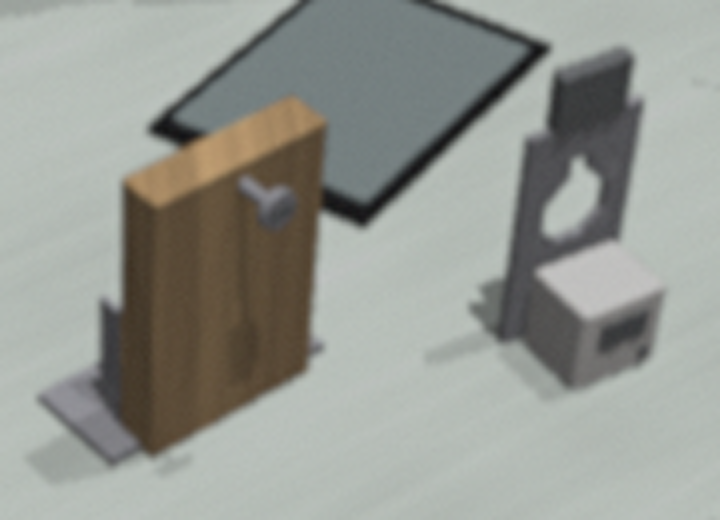

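The crops confirm the choice: white louvre stack plus grey keyhole plate at scene (300,245). The pink one and the box logger are distinct from it. Next I'll fit accurate poses.

```bash
python3 - <<'E'
from h import *
Ps=np.load("pics/sceneP.npy");Pt=np.load("pics/topP.npy")
def box(P,x0,x1,y0,y1,z0,z1):
    m=(P[...,0]>x0)&(P[...,0]<x1)&(P[...,1]>y0)&(P[...,1]<y1)&(P[...,2]>z0)&(P[...,2]<z1)
    return P[m]
def rect(n,S):
    r=cv2.minAreaRect((S[:,:2]*1000).astype(np.float32)); print(n,len(S),np.round(np.array(r[0]),1),np.round(r[1],1),round(r[2],1),'zmed',round(np.median(S[:,2]),4),'mean',np.round(S.mean(0)[:2],4))
def plane(n,S):
    for _ in range(4):
        c=S.mean(0);u,s,v=np.linalg.svd(S-c,full_matrices=False);nn=v[2]*np.sign(v[2][0]);e=(S-c)@nn
        S=S[abs(e)<max(2*e.std(),.0015)]
    print(n,len(S),'c',np.round(c,4),'n',np.round(nn,3),'yaw',round(np.degrees(np.arctan2(nn[1],nn[0])),2),'std',round(e.std(),4))
for n,P in (("scene",Ps),("top",Pt)):
    rect(n+" tabtop",box(P,.5,.56,-.3,-.2,.186,.2))
    rect(n+" boardtop",box(P,.45,.502,-.04,.12,.181,.2))
    rect(n+" loggertop",box(P,.52,.58,.18,.3,.186,.2))
    S=box(P,.508,.56,0,.09,.14,.2); rect(n+" screw",S); print(np.round(S.min(0),4),np.round(S.max(0),4),np.round(np.median(S,0),4))
    H=S[S[:,0]>.521]; print(' head',len(H),np.round(H.mean(0),4),np.round(H.min(0),4),np.round(H.max(0),4))
    L=S[S[:,0]<=.519]; print(' shank',len(L),np.round(L.mean(0),4) if len(L) else '')
plane("plate",box(Ps,.5,.56,-.3,-.2,.07,.145))
plane("tab",box(Ps,.5,.56,-.3,-.2,.153,.185))
plane("boardface",box(Ps,.49,.51,-.02,.095,.02,.18))
E
```

```text
scene tabtop 159 [ 529.6 -251.4] [15.2 52.5] 12.4 zmed 0.1909 mean [ 0.5311 -0.2523]
scene boardtop 563 [485.   38.3] [ 33.2 124.4] 1.0 zmed 0.1864 mean [0.4867 0.0361]
scene loggertop 105 [549.5 245.8] [51.  16.1] 86.8 zmed 0.1908 mean [0.5499 0.2456]
scene screw 91 [520.8  39.6] [23.5 22.9] 87.7 zmed 0.1753 mean [0.5259 0.0388]
[0.5091 0.0276 0.1619] [0.5325 0.0511 0.1871] [0.5278 0.0382 0.1753]
 head 77 [0.5281 0.0389 0.1741] [0.5228 0.0276 0.1619] [0.5325 0.0511 0.1871]
 shank 12 [0.5127 0.0376 0.1747]
top tabtop 124 [ 528.6 -253.2] [12.9 49.4] 11.7 zmed 0.1903 mean [ 0.5283 -0.253 ]
top boardtop 729 [483.8  35.4] [ 30.7 118.7] 2.8 zmed 0.1853 mean [0.4835 0.036 ]
top loggertop 120 [547.  243.7] [50.8 12.9] 83.4 zmed 0.1896 mean [0.5465 0.2433]
top screw 63 [518.4  36.6] [21.9 19.5] 88.1 zmed 0.1756 mean [0.5213 0.0368]
[0.5086 0.0254 0.1635] [0.5285 0.0474 0.1847] [0.5229 0.0366 0.1756]
 head 42 [0.5246 0.0366 0.1775] [0.5219 0.0254 0.1635] [0.5285 0.0474 0.1847]
 shank 17 [0.5135 0.0372 0.1731]
plate 610 c [ 0.5313 -0.2516  0.1124] n [ 0.981  0.194 -0.011] yaw 11.2 std 0.0012
tab 247 c [ 0.5345 -0.2523  0.169 ] n [ 0.982  0.186 -0.024] yaw 10.71 std 0.0011
boardface 1855 c [0.499  0.0349 0.1011] n [ 0.999  0.033 -0.001] yaw 1.86 std 0.0013
```

```bash
cat >> h.py <<'E'
def down(yawdeg):
    c,s=np.cos(np.radians(yawdeg)),np.sin(np.radians(yawdeg))
    return np.array([[c,s,0],[s,-c,0],[0,0,-1.]])
def plan(targets, obs=None):
    o=obs or get_obs(); p=np.array(o["position"]);M=R.from_quat(o["tool_rot"]).as_matrix()
    print("t",round(float(o["time"]),2),"pos",np.round(p,4),"x-yaw",round(float(np.degrees(np.arctan2(M[1,0],M[0,0]))),2),"tilt",np.round(M[:,2],4),"w",round(float(o["grip_width"]),4),"F",np.round(o["ft_force"],1),"Mo",np.round(o["moment"],2))
    for pos,T in targets:
        if not isinstance(T,np.ndarray): T=down(T)
        print(np.round(M.T@(np.array(pos)-p)/.025,3), np.round(np.degrees(R.from_matrix(M.T@T).as_rotvec()),2))
E
python3 - <<'E'
from h import *
plan([((.209,.588,.33),70.4),((.5287,-.253,.33),11.3)])
E
```

```text
t 0.5 pos [0.2094 0.5888 0.2225] x-yaw 70.42 tilt [-0.e+00 -1.e-04 -1.e+00] w 0.0871 F [ 1.4 -1.1  1.1] Mo [-0.02 -0.   -0.04]
[-0.037 -0.006 -4.299] [0.   0.   0.02]
[-27.445  23.318  -4.296] [ 0.    0.   59.12]
```

Request:
{"fn": "carry_out", "kwargs": {
  "deltas": [
    [-1,0,0,-2,0,0,0],
    [-1,-0.5,0.5,-4,0,0,5],
    [-1,-2,1.7,-4.3,0,0,12],
    [-1,-3.4,2.9,-4.3,0,0,20],
    [-1,-4.9,4.1,-4.3,0,0,28],
    [-1,-6.4,5.4,-4.3,0,0,36],
    [-1,-7.9,6.7,-4.3,0,0,44],
    [-1,-9.4,8,-4.3,0,0,52]
  ]
}}

```text
time: 1.3
position: [0.3194, 0.2986, 0.3304]
tool_rot: [0.988, 0.158, 0.001, -0.0]
ft_force: [0.6, -0.4, 0.9]
grip_width: 0.0867
```

```bash
python3 - <<'E'
from h import *
plan([((.5287,-.253,.33),11.3)]); print(np.round(get_obs()["q"],2))
E
```

```text
t 1.3 pos [0.3194 0.2986 0.3304] x-yaw 18.13 tilt [ 1.1e-03  4.0e-04 -1.0e+00] w 0.0867 F [ 0.6 -0.4  0.9] Mo [-0.03 -0.02  0.01]
[1.0910e+00 2.3576e+01 1.6000e-02] [-0.   -0.07  6.83]
[ 0.5   0.14  1.72 -0.    1.28  0.18]
```

Request:
{"fn": "carry_out", "kwargs": {
  "deltas": [
    [-1,0.1,2,0,0,0,1],
    [-1,0.2,4,0,0,0,2],
    [-1,0.3,6,0,0,0,3],
    [-1,0.4,8,0,0,0,4],
    [-1,0.5,10,0,0,0,5],
    [-1,0.6,12,0,0,0,6],
    [-1,0.7,14,0,0,0,7],
    [-1,0.8,16,0,0,0,7]
  ]
}}

```text
time: 2.1
position: [0.4646, -0.0745, 0.3304]
tool_rot: [0.995, 0.099, 0.0, 0.0]
ft_force: [0.4, 1.2, -0.1]
grip_width: 0.0867
```

```bash
python3 - <<'E'
from h import *
plan([((.5287,-.253,.30),11.3)]); print(np.round(get_obs()["q"],2))
E
```

```text
t 2.1 pos [ 0.4646 -0.0745  0.3304] x-yaw 11.36 tilt [ 1.e-03 -1.e-04 -1.e+00] w 0.0867 F [ 0.4  1.2 -0.1] Mo [-0.06  0.05  0.  ]
[1.104 7.506 1.219] [ 0.01 -0.06  0.06]
[-0.4   0.19  1.66  0.    1.3  -0.6 ]
```

Request:
{"fn": "carry_out", "kwargs": {
  "deltas": [
    [-1,0.3,2,0.3,0,0,0],
    [-1,0.6,4,0.6,0,0,0],
    [-1,0.9,6,1,0,0,0],
    [-1,1.1,7.3,1.2,0,0,0],
    [-1,1.1,7.4,1.2,0,0,0],
    [-1,1.1,7.4,1.2,0,0,0]
  ]
}}

```text
time: 2.7
position: [0.5276, -0.2489, 0.2994]
tool_rot: [0.995, 0.099, -0.0, -0.001]
ft_force: [-1.1, 1.2, -0.2]
grip_width: 0.0871
```

```bash
python3 - <<'E'
from h import *
plan([((.5287,-.253,.153),11.3)]); print(np.round(get_obs()["q"],2))
p,d=camera("scene"); cv2.imwrite("pics/s1.png",cv2.resize(p[150:400,100:400,::-1],None,fx=2.4,fy=2.4))
E
```

```text
t 2.7 pos [ 0.5276 -0.2489  0.2994] x-yaw 11.32 tilt [-0.0011  0.0013 -1.    ] w 0.0871 F [-1.1  1.2 -0.2] Mo [-0.08  0.01 -0.03]
[0.017 0.18  5.855] [-0.08  0.05  0.02]
[-0.63  0.39  1.44  0.    1.31 -0.83]
```

View pics/s1.png

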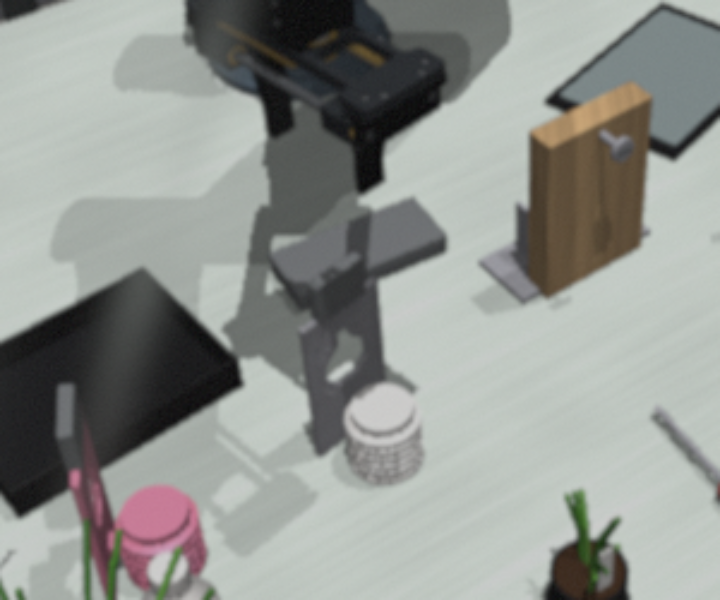

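Request:
{"fn": "carry_out", "kwargs": {
  "deltas": [
    [-1,0,0.18,1.5,0,0,0],
    [-1,0,0.18,3,0,0,0],
    [-1,0,0.18,4.5,0,0,0],
    [-1,0,0.18,5.3,0,0,0],
    [-1,0,0.18,5.8,0,0,0],
    [-1,0,0.18,5.8,0,0,0],
    [-1,0,0.18,5.8,0,0,0]
  ]
}}

```text
time: 3.45
position: [0.5295, -0.2523, 0.1563]
tool_rot: [0.995, 0.1, 0.001, 0.001]
ft_force: [0.7, -0.0, 0.6]
grip_width: 0.0871
```

```bash
python3 - <<'E'
from h import *
plan([((.5287,-.253,.153),11.3)])
p,d=camera("scene"); cv2.imwrite("pics/s2.png",cv2.resize(p[150:400,100:400,::-1],None,fx=2.4,fy=2.4))
E
```

```text
t 3.45 pos [ 0.5295 -0.2523  0.1563] x-yaw 11.47 tilt [ 0.0016 -0.0011 -1.    ] w 0.0871 F [ 0.7 -0.   0.6] Mo [-0.07  0.01 -0.04]
[-0.035  0.019  0.132] [ 0.08 -0.08  0.17]
```

View pics/s2.png

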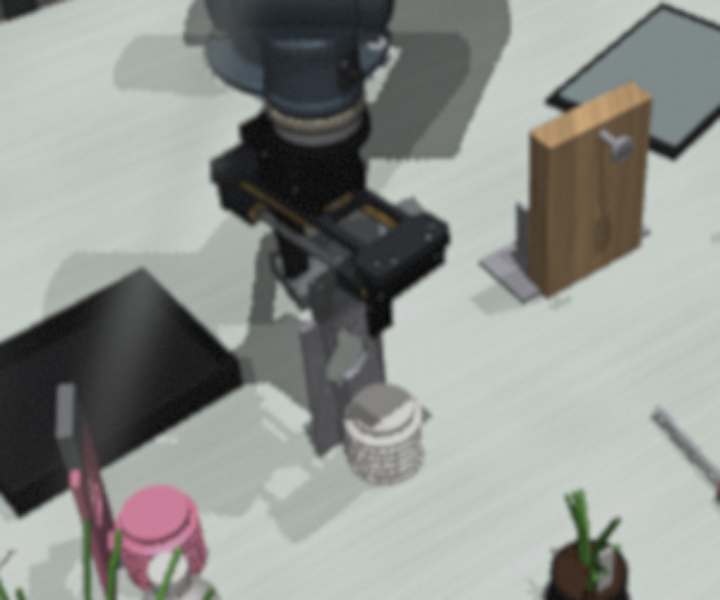

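The fingers straddle the tab and the tip sits 0.156 above the bench. Next I close.

Request:
{"fn": "carry_out", "kwargs": {
  "deltas": [
    [0.5,0,0,0.08,0,0,0],
    [1,0,0,0.08,0,0,0],
    [1,0,0,0.08,0,0,0],
    [1,0,0,0.08,0,0,0],
    [1,0,0,0.08,0,0,0],
    [1,0,0,0.08,0,0,0],
    [1,0,0,0.08,0,0,0],
    [1,0,0,0.08,0,0,0]
  ],
  "force": 35
}}

```text
time: 4.3
position: [0.5287, -0.2526, 0.153]
tool_rot: [0.995, 0.099, -0.0, -0.0]
ft_force: [0.5, -0.1, -0.5]
grip_width: 0.031
```

```bash
python3 - <<'E'
from h import *
plan([((.5295,-.2523,.30),11.3)])
E
```

```text
t 4.3 pos [ 0.5287 -0.2526  0.153 ] x-yaw 11.41 tilt [-1.e-04  1.e-04 -1.e+00] w 0.031 F [ 0.5 -0.1 -0.5] Mo [-0.05 -0.01 -0.02]
[ 0.033 -0.008 -5.88 ] [-0.01  0.    0.11]
```

Still closing.

Request:
{"fn": "carry_out", "kwargs": {
  "deltas": [
    [1,0,0,0,0,0,0],
    [1,0,0,0,0,0,0],
    [1,0,0,0,0,0,0],
    [1,0,0,0,0,0,0],
    [1,0,0,0,0,0,0],
    [1,0,0,0,0,0,0]
  ]
}}

```text
time: 4.9
position: [0.5289, -0.2526, 0.153]
tool_rot: [0.995, 0.099, 0.0, 0.0]
ft_force: [0.7, 0.4, -0.2]
grip_width: 0.0118
```

Request:
{"fn": "carry_out", "kwargs": {
  "deltas": [
    [1,0,0,-0.4,0,0,0],
    [1,0,0,-1.2,0,0,0],
    [1,0,0,-2.4,0,0,0],
    [1,0,0,-3.8,0,0,0],
    [1,0,0,-5,0,0,0],
    [1,0,0,-5.8,0,0,0],
    [1,0,0,-5.8,0,0,0],
    [1,0,0,-5.8,0,0,0]
  ]
}}

```text
time: 5.7
position: [0.528, -0.2523, 0.2976]
tool_rot: [0.995, 0.099, -0.001, -0.0]
ft_force: [-0.8, -0.4, -3.0]
grip_width: 0.0119
```

```bash
python3 - <<'E'
from h import *
plan([((.5295,-.2523,.30),11.3)])
p,d=camera("scene"); cv2.imwrite("pics/s3.png",cv2.resize(p[100:350,100:400,::-1],None,fx=2.4,fy=2.4))
E
```

```text
t 5.7 pos [ 0.528  -0.2523  0.2976] x-yaw 11.41 tilt [-1.1e-03  5.0e-04 -1.0e+00] w 0.0119 F [-0.8 -0.4 -3. ] Mo [-0.05  0.14 -0.06]
[ 0.057  0.013 -0.094] [-0.04  0.05  0.11]
```

View pics/s3.png

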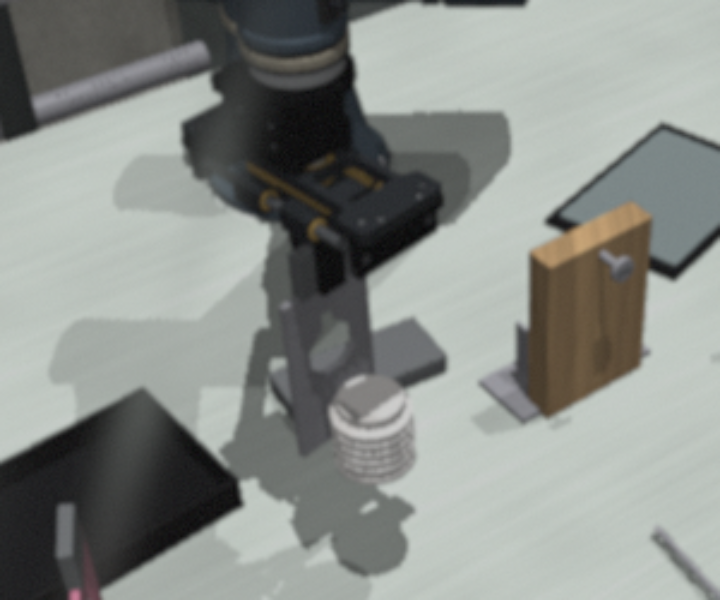

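Held: the width is 11.9 mm and the weight reads about 3 N. Now I carry it to a point in front of the screw.

```bash
python3 - <<'E'
from h import *
plan([((.572,.0395,.24),2.1)])
E
```

```text
t 5.75 pos [ 0.5276 -0.2519  0.2966] x-yaw 11.42 tilt [-0.0029  0.0019 -1.    ] w 0.0117 F [ 0.  -0.2 -3.8] Mo [-0.04  0.13  0.02]
[  4.053 -11.068   2.282] [-0.13  0.15  9.32]
```

Request:
{"fn": "carry_out", "kwargs": {
  "deltas": [
    [1,0.8,-0.5,0,0,0,0],
    [1,1.7,-1.5,0,0,0,0],
    [1,2.6,-3,0,0,0,2],
    [1,3.2,-4.6,0,0,0,4],
    [1,3.6,-6.2,0.3,0,0,6],
    [1,3.8,-7.8,0.8,0,0,8],
    [1,4,-9.2,1.3,0,0,9.3],
    [1,4,-10.2,1.8,0,0,9.3]
  ]
}}

```text
time: 6.55
position: [0.5746, 0.0199, 0.2503]
tool_rot: [1.0, 0.019, -0.002, -0.001]
ft_force: [0.4, 0.0, -2.7]
grip_width: 0.0116
```

```bash
python3 - <<'E'
from h import *
plan([((.572,.0395,.236),2.1)])
E
```

```text
t 6.55 pos [0.5746 0.0199 0.2503] x-yaw 2.19 tilt [-0.0045  0.0016 -1.    ] w 0.0116 F [ 0.4  0.  -2.7] Mo [-0.07  0.09  0.02]
[-0.07  -0.785  0.575] [-0.1   0.26  0.09]
```

Request:
{"fn": "carry_out", "kwargs": {
  "deltas": [
    [1,0,-0.5,0.4,0,0.2,0],
    [1,0,-0.75,0.55,0,0.2,0],
    [1,0,-0.75,0.55,0,0.2,0],
    [1,0,-0.75,0.55,0,0.2,0]
  ]
}}

```text
time: 6.95
position: [0.5763, 0.0346, 0.2394]
tool_rot: [1.0, 0.018, 0.002, 0.0]
ft_force: [0.5, -0.2, -3.3]
grip_width: 0.0118
```

```bash
python3 - <<'E'
from h import *
p,d=camera("scene"); P=cloud("scene",d); np.savez("pics/s4.npz",p=p,d=d)
o=get_obs(); plan([((.551,.0387,.234),2.1)])
cv2.imwrite("pics/s4.png",cv2.resize(p[100:320,250:500,::-1],None,fx=2.7,fy=2.7,interpolation=cv2.INTER_CUBIC))
def box(P,x0,x1,y0,y1,z0,z1):
    m=(P[...,0]>x0)&(P[...,0]<x1)&(P[...,1]>y0)&(P[...,1]<y1)&(P[...,2]>z0)&(P[...,2]<z1)
    return P[m]
S=box(P,.555,.6,-.03,.11,.075,.215)
c=np.median(S,0)
for _ in range(4):
    c=S.mean(0);u,s,v=np.linalg.svd(S-c,full_matrices=False);n=v[2]*np.sign(v[2][0]);e=(S-c)@n;S=S[abs(e)<max(2*e.std(),.0015)]
print(len(S),c,n,np.degrees(np.arctan2(n[1],n[0])))
for z in np.arange(.08,.215,.008):
    T=S[abs(S[:,2]-z)<.004]
    if len(T)>3:
        ys=np.sort(T[:,1]);g=np.diff(ys);i=g.argmax()
        print(round(z,3),len(T),np.round([ys[0],ys[-1],(ys[0]+ys[-1])/2],4),'gap',np.round([g[i],ys[i],ys[i+1],(ys[i]+ys[i+1])/2],4))
E
```

```text
t 7.0 pos [0.5765 0.0344 0.2398] x-yaw 2.04 tilt [ 5.e-03 -7.e-04 -1.e+00] w 0.0115 F [-0.1  0.7 -2.9] Mo [-0.16  0.06 -0.  ]
[-1.015 -0.207  0.225] [ 0.05 -0.28 -0.06]
850 [0.57938904 0.02954877 0.15790179] [9.99291605e-01 3.76302679e-02 5.01681153e-04] 2.1565649683390746
0.088 17 [-0.0046  0.0259  0.0107] gap [0.0042 0.0207 0.0249 0.0228]
0.096 33 [-0.0042  0.0292  0.0125] gap [0.0029 0.0064 0.0093 0.0079]
0.104 33 [-0.0052  0.0299  0.0124] gap [0.0031 0.0218 0.0249 0.0233]
0.112 31 [-0.004   0.0299  0.0129] gap [0.0031 0.0269 0.0299 0.0284]
0.12 38 [-0.0043  0.0296  0.0127] gap [0.0027 0.0139 0.0167 0.0153]
0.128 45 [-0.0046  0.0756  0.0355] gap [0.018 0.045 0.063 0.054]
0.136 71 [-0.0047  0.0733  0.0343] gap [0.0039 0.0674 0.0713 0.0693]
0.144 81 [-0.0055  0.078   0.0363] gap [0.0037 0.0184 0.0221 0.0203]
0.152 85 [-0.0048  0.0772  0.0362] gap [0.0042 0.0295 0.0337 0.0316]
0.16 67 [-0.0036  0.0748  0.0356] gap [0.0073 0.0329 0.0402 0.0365]
0.168 44 [-0.0058  0.0744  0.0343] gap [0.0344 0.0155 0.0498 0.0326]
0.176 41 [-0.0046  0.0765  0.036 ] gap [0.0428 0.0132 0.056  0.0346]
0.184 38 [-0.0036  0.0776  0.037 ] gap [0.0441 0.0153 0.0594 0.0373]
0.192 50 [-0.006   0.0762  0.0351] gap [0.0342 0.0186 0.0528 0.0357]
0.2 72 [-0.0052  0.0786  0.0367] gap [0.0149 0.0306 0.0455 0.038 ]
0.208 70 [-0.006   0.0762  0.0351] gap [0.013  0.0296 0.0427 0.0362]
```

View pics/s4.png

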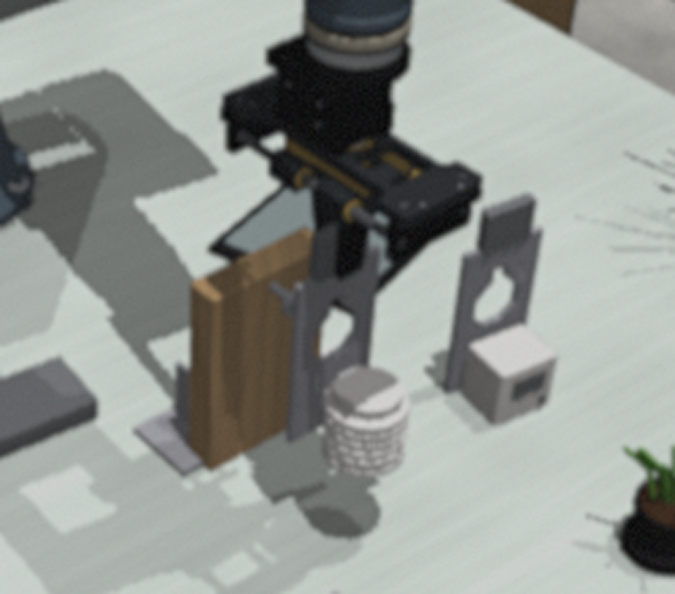

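The hole lines up with the screw once I shift +y about 4–5 mm and down about 6 mm. The scene-camera figures for hole against head agree with the TCP prediction.

Request:
{"fn": "carry_out", "kwargs": {
  "deltas": [
    [1,-0.3,-0.19,0.2,0,-0.2,0],
    [1,-0.6,-0.19,0.22,0,-0.2,0],
    [1,-0.9,-0.19,0.22,0,-0.2,0],
    [1,-1,-0.19,0.22,0,-0.2,0],
    [1,-1,-0.19,0.22,0,-0.2,0],
    [1,-1,-0.19,0.22,0,-0.2,0]
  ]
}}

```text
time: 7.6
position: [0.5508, 0.0395, 0.2341]
tool_rot: [1.0, 0.018, 0.001, 0.0]
ft_force: [0.0, -0.7, -2.5]
grip_width: 0.0114
```

```bash
python3 - <<'E'
from h import *
p,d=camera("scene"); 
plan([((.511,.0370,.234),2.1),((.551,.0384,.234),2.1)])
cv2.imwrite("pics/s5.png",cv2.resize(p[160:290,300:450,::-1],None,fx=4.5,fy=4.5,interpolation=cv2.INTER_CUBIC))
E
```

```text
t 7.65 pos [0.5509 0.0396 0.234 ] x-yaw 2.11 tilt [ 1.2e-03 -1.0e-04 -1.0e+00] w 0.0119 F [ 0.3  0.1 -2.7] Mo [-0.07  0.1  -0.04]
[-1.6    0.044 -0.   ] [ 0.01 -0.07  0.01]
[0.001 0.047 0.002] [ 0.01 -0.07  0.01]
```

View pics/s5.png

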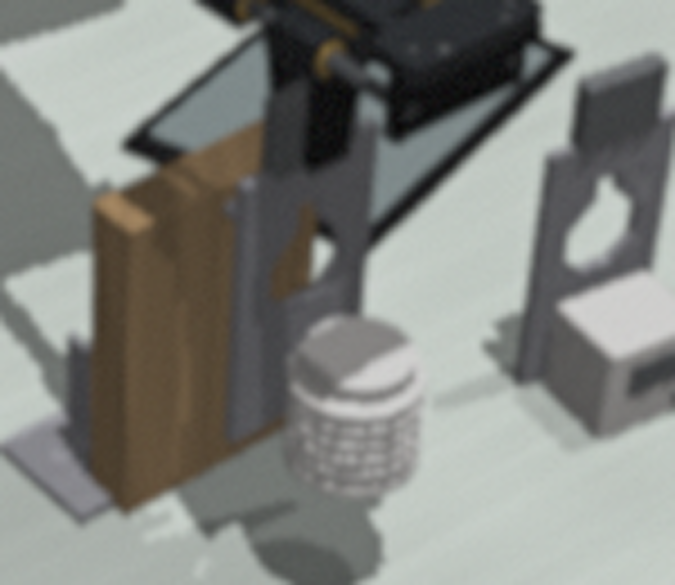

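Aligned and in front of the screw. Now I pass it back over the head slowly, watching the force.

Request:
{"fn": "carry_out", "kwargs": {
  "deltas": [
    [1,-0.2,0.04,0,0,0,0],
    [1,-0.4,0.04,0,0,0,0],
    [1,-0.6,0.04,0,0,0,0],
    [1,-0.8,0.04,0,0,0,0]
  ]
}}

```text
time: 8.05
position: [0.5299, 0.0379, 0.2337]
tool_rot: [1.0, 0.018, -0.0, -0.0]
ft_force: [0.6, -0.1, -2.9]
grip_width: 0.0116
```

Request:
{"fn": "carry_out", "kwargs": {
  "deltas": [
    [1,-0.2,0,0,0,0,0],
    [1,-0.4,0,0,0,0,0],
    [1,-0.6,0,0,0,0,0],
    [1,-0.75,0,0,0,0,0],
    [1,-0.75,0,0,0,0,0]
  ]
}}

```text
time: 8.55
position: [0.511, 0.0373, 0.2337]
tool_rot: [1.0, 0.018, -0.0, -0.0]
ft_force: [0.2, -0.2, -3.9]
grip_width: 0.0115
```

```bash
python3 - <<'E'
from h import *
p,d=camera("scene"); np.savez("pics/s6.npz",p=p,d=d)
plan([((.511,.0370,.234),2.1),((.511,.0370,.201),2.1)])
cv2.imwrite("pics/s6.png",cv2.resize(p[160:290,300:450,::-1],None,fx=4.5,fy=4.5,interpolation=cv2.INTER_CUBIC))
E
```

```text
t 8.6 pos [0.5116 0.0372 0.2338] x-yaw 2.11 tilt [ 2.e-04 -0.e+00 -1.e+00] w 0.0117 F [-1.3 -0.4 -3.8] Mo [-0.04  0.06 -0.01]
[-0.025  0.009 -0.008] [ 0.   -0.01  0.01]
[-0.026  0.009  1.312] [ 0.   -0.01  0.01]
```

View pics/s6.png

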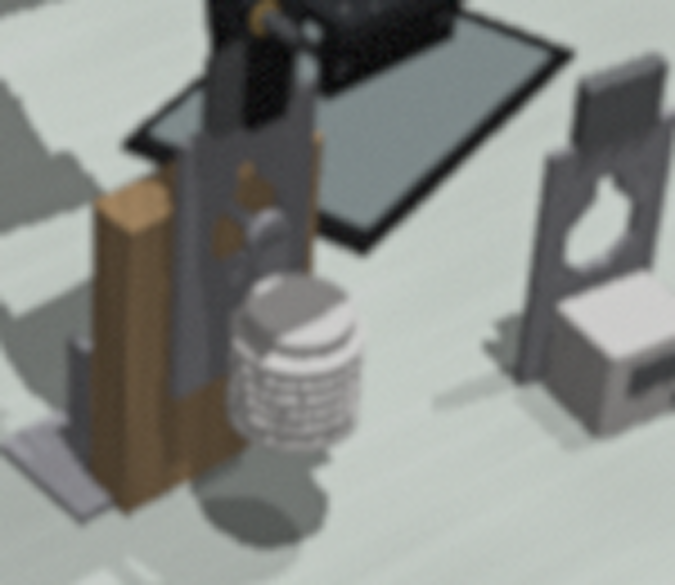

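The head now shows in front of the plate through the wide hole, with no contact force. I'll slide down.

Request:
{"fn": "carry_out", "kwargs": {
  "deltas": [
    [1,0,0,0.15,0,0,0],
    [1,0,0,0.3,0,0,0],
    [1,0,0,0.45,0,0,0],
    [1,0,0,0.6,0,0,0],
    [1,0,0,0.75,0,0,0],
    [1,0,0,0.9,0,0,0],
    [1,0,0,0.9,0,0,0]
  ]
}}

```text
time: 9.3
position: [0.5113, 0.0373, 0.2105]
tool_rot: [1.0, 0.018, -0.001, -0.0]
ft_force: [-0.8, -0.2, -3.9]
grip_width: 0.0115
```

```bash
python3 - <<'E'
from h import *
plan([((.511,.0370,.201),2.1)])
E
```

```text
t 9.3 pos [0.5113 0.0373 0.2105] x-yaw 2.11 tilt [-1.5e-03  2.0e-04 -1.0e+00] w 0.0115 F [-0.8 -0.2 -3.9] Mo [-0.06  0.06 -0.01]
[-0.013  0.011  0.381] [-0.01  0.08  0.01]
```

Request:
{"fn": "carry_out", "kwargs": {
  "deltas": [
    [1,0,0,0.1,0,0,0],
    [1,0,0,0.2,0,0,0],
    [1,0,0,0.3,0,0,0],
    [1,0,0,0.36,0,0,0],
    [1,0,0,0.36,0,0,0]
  ]
}}

```text
time: 9.8
position: [0.5116, 0.0373, 0.202]
tool_rot: [1.0, 0.018, -0.0, -0.0]
ft_force: [-0.5, 1.3, -3.3]
grip_width: 0.012
```

```bash
python3 - <<'E'
from h import *
p,d=camera("scene"); np.savez("pics/s7.npz",p=p,d=d)
plan([((.511,.0370,.201),2.1)])
cv2.imwrite("pics/s7.png",cv2.resize(p[160:290,300:450,::-1],None,fx=4.5,fy=4.5,interpolation=cv2.INTER_CUBIC))
E
```

```text
t 9.85 pos [0.5117 0.0373 0.2021] x-yaw 2.12 tilt [-2.e-04  0.e+00 -1.e+00] w 0.0117 F [ 0.1  0.9 -2.8] Mo [-0.13  0.09 -0.01]
[-0.028  0.009  0.045] [-0.    0.01  0.02]
```

View pics/s7.png

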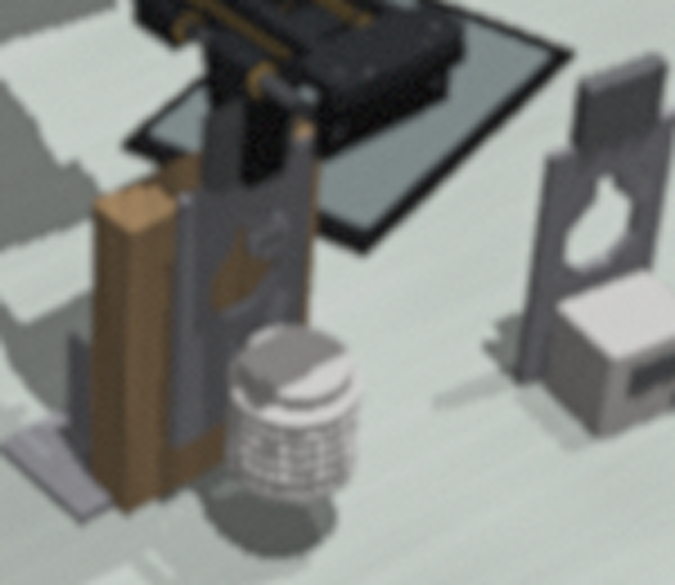

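Request:
{"fn": "carry_out", "kwargs": {
  "deltas": [
    [1,0,0,0.03,0,0,0],
    [1,0,0,0.06,0,0,0],
    [1,0,0,0.06,0,0,0]
  ]
}}

```text
time: 10.15
position: [0.5119, 0.0372, 0.2009]
tool_rot: [1.0, 0.018, 0.0, 0.0]
ft_force: [-0.2, 0.5, -2.5]
grip_width: 0.0119
```

Request:
{"fn": "carry_out", "kwargs": {
  "deltas": [
    [1,0,0,0.03,0,0,0],
    [1,0,0,0.06,0,0,0],
    [1,0,0,0.06,0,0,0]
  ]
}}

```text
time: 10.45
position: [0.512, 0.0372, 0.2005]
tool_rot: [1.0, 0.019, 0.001, 0.0]
ft_force: [-3.2, -0.2, 7.0]
grip_width: 0.0111
```

Contact: the force went from -3 to +7 N at z = 0.2005, predicted 0.201. I ease the press and open.

Request:
{"fn": "carry_out", "kwargs": {
  "deltas": [
    [1,0,0,-0.02,0,0,0],
    [0.8,0,0,-0.02,0,0,0],
    [0.7,0,0,-0.02,0,0,0],
    [0.6,0,0,-0.02,0,0,0],
    [0.5,0,0,-0.02,0,0,0],
    [0.4,0,0,-0.02,0,0,0],
    [0.2,0,0,-0.02,0,0,0],
    [0,0,0,-0.02,0,0,0]
  ]
}}

```text
time: 11.25
position: [0.5115, 0.0373, 0.1995]
tool_rot: [1.0, 0.018, -0.0, -0.0]
ft_force: [-1.0, 0.9, 0.1]
grip_width: 0.0347
```

Request:
{"fn": "carry_out", "kwargs": {
  "deltas": [
    [-0.5,0,0,0,0,0,0],
    [-1,0,0,0,0,0,0],
    [-1,0,0,0,0,0,0],
    [-1,0,0,0,0,0,0]
  ]
}}

```text
time: 11.65
position: [0.5118, 0.0372, 0.1997]
tool_rot: [1.0, 0.018, 0.0, 0.0]
ft_force: [0.1, 0.5, -0.5]
grip_width: 0.0663
```

```bash
python3 - <<'E'
from h import *
p,d=camera("scene"); np.savez("pics/s8.npz",p=p,d=d)
plan([((.511,.0370,.30),2.1)])
cv2.imwrite("pics/s8.png",cv2.resize(p[160:290,300:450,::-1],None,fx=4.5,fy=4.5,interpolation=cv2.INTER_CUBIC))
E
```

```text
t 11.7 pos [0.5118 0.0372 0.1997] x-yaw 2.12 tilt [-0.  0. -1.] w 0.0701 F [-0.7 -0.2  0.5] Mo [-0.11  0.07  0.  ]
[-0.031  0.009 -4.011] [-0.    0.    0.02]
```

View pics/s8.png

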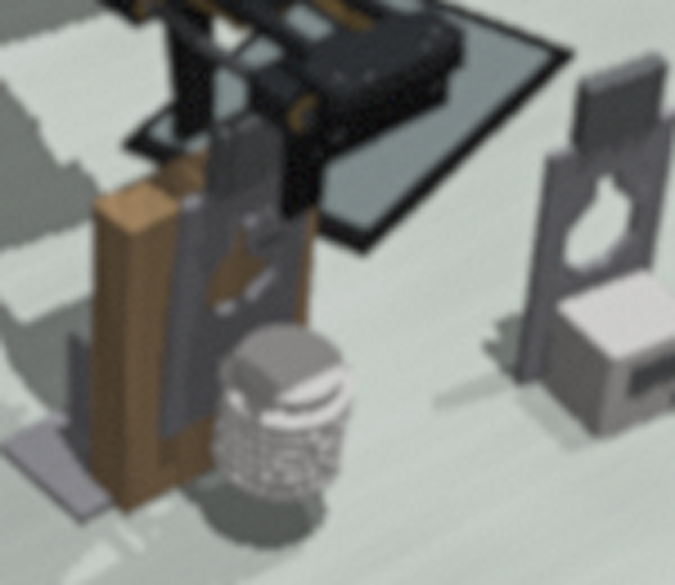

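It hangs with its foot leaning on the board and the tab free between the fingers. I'll lift straight up and away.

Request:
{"fn": "carry_out", "kwargs": {
  "deltas": [
    [-1,0,0,0,0,0,0],
    [-1,0,0,-0.5,0,0,0],
    [-1,0,0,-1.5,0,0,0],
    [-1,0,0,-3,0,0,0],
    [-1,0,0,-4.5,0,0,0],
    [-1,0,0,-6,0,0,0],
    [-1,-0.5,0,-6,0,0,0],
    [-1,-1,0,-6,0,0,0]
  ]
}}

```text
time: 12.5
position: [0.4864, 0.0363, 0.3502]
tool_rot: [1.0, 0.019, 0.001, 0.0]
ft_force: [-0.2, -0.4, 0.3]
grip_width: 0.0869
```

```bash
python3 - <<'E'
from h import *
p,d=camera("scene"); P=cloud("scene",d); t,dt=camera("top")
plan([])
a=cv2.resize(p[140:290,280:470,::-1],None,fx=4,fy=4,interpolation=cv2.INTER_CUBIC)
cv2.imwrite("pics/s9.png",a); cv2.imwrite("pics/t9.png",t[:,:,::-1])
def box(P,x0,x1,y0,y1,z0,z1):
    m=(P[...,0]>x0)&(P[...,0]<x1)&(P[...,1]>y0)&(P[...,1]<y1)&(P[...,2]>z0)&(P[...,2]<z1)
    return P[m]
S=box(P,.48,.56,-.0,.08,.205,.3); print("tab",len(S),np.round(S.min(0),4),np.round(S.max(0),4))
S=box(P,.502,.54,-.02,.1,.12,.2); 
for z in np.arange(.09,.235,.02):
    T=box(P,.503,.54,-.02,.1,z-.01,z+.01); 
    if len(T): print(round(z,2),len(T),np.round(np.median(T,0),4),np.round(T[:,1].min(),4),np.round(T[:,1].max(),4))
E
```

```text
t 12.6 pos [0.4838 0.0367 0.3484] x-yaw 2.12 tilt [-4.2e-03  6.0e-04 -1.0e+00] w 0.0868 F [ 0.5 -0.3  0.1] Mo [-0.11  0.04  0.05]
tab 339 [0.5089 0.0106 0.2053] [0.5264 0.0647 0.2426]
0.09 163 [0.5085 0.0203 0.0938] -0.0163 0.081
0.11 295 [0.5105 0.0379 0.1097] -0.0189 0.081
0.13 137 [0.5105 0.028  0.1282] -0.0194 0.0792
0.15 104 [0.5124 0.0129 0.1512] -0.0195 0.0809
0.17 229 [0.5151 0.0319 0.1714] -0.02 0.0815
0.19 216 [0.516  0.0366 0.1886] -0.0098 0.0811
0.21 171 [0.5192 0.0318 0.2083] -0.0041 0.0802
0.23 195 [0.5209 0.0341 0.2332] 0.0106 0.0647
```

View pics/s9.png

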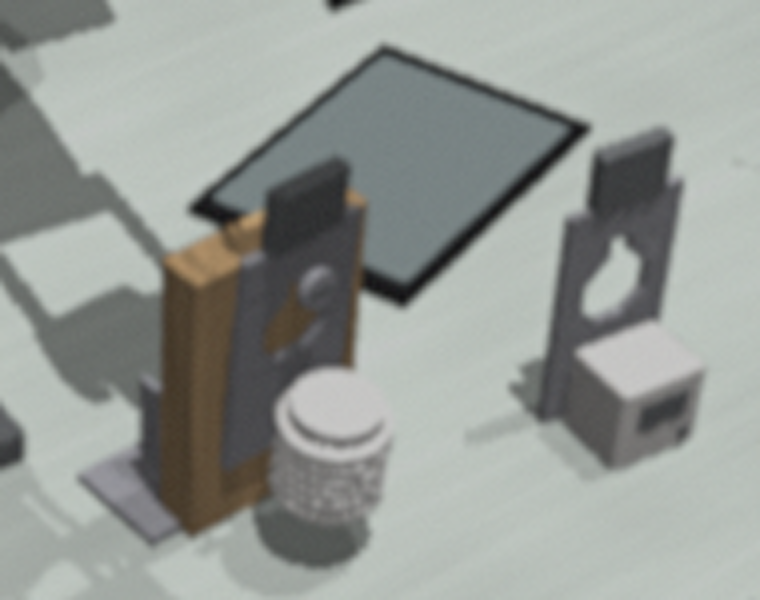

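View pics/t9.png

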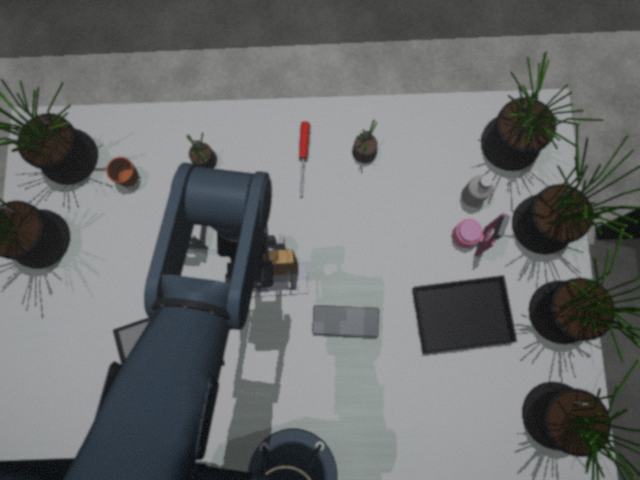

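The sensor hangs upright with the head in front of the slot top (crop row 285, col 318). The logger is unmoved. A short settle, then I hand in.

Request:
{"fn": "carry_out", "kwargs": {
  "deltas": [
    [-1,0,0,0,0,0,0],
    [-1,0,0,0,0,0,0],
    [-1,0,0,0,0,0,0],
    [-1,0,0,0,0,0,0],
    [-1,0,0,0,0,0,0]
  ]
}}

```text
time: 13.1
position: [0.487, 0.0363, 0.3494]
tool_rot: [1.0, 0.018, -0.0, -0.0]
ft_force: [-0.8, -0.4, 0.2]
grip_width: 0.0871
```

```bash
python3 - <<'E'
from h import *
p,d=camera("scene"); P=cloud("scene",d)
m=(P[...,0]>.48)&(P[...,0]<.56)&(P[...,1]>0)&(P[...,1]<.08)&(P[...,2]>.205)&(P[...,2]<.3)
S=P[m]; print("tab",len(S),np.round(S.min(0),4),np.round(S.max(0),4)); plan([])
print(hand_in())
E
```

```text
tab 339 [0.5085 0.011  0.2051] [0.5255 0.0656 0.2424]
t 13.15 pos [0.4869 0.0363 0.3495] x-yaw 2.12 tilt [-4.e-04  1.e-04 -1.e+00] w 0.0871 F [ 0.2 -0.2  0.1] Mo [-0.06  0.06 -0.02]
the job is handed in; nothing more can be done
None
```

The white louvred sensor now hangs on the screw, and the job is handed in at about 13 s. I gripped it by its tab, passed its keyhole over the screw head without measurable contact, and slid it down 33 mm. At the top end of the slot the vertical force rose from -3 to +7 N at a tool height of 0.2005 m (0.201 expected). I then opened the gripper and lifted straight up and clear.

**Last checks:**
- The screw head shows in front of the top of the slot. The sensor is upright, with its foot leaning on the board, and stayed put within 1 mm over 0.5 s.
- The tab top read 0.242 m against 0.238 m expected. The lean and the scene camera reading 1–4 mm high explain this.
- The logger looks unmoved in the scene picture and I moved nothing else. In the last top view the arm hides the hanging sensor and part of the logger, so that view did not confirm either.
- No check failed.

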